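# Run the knife carriage up to the polishing wheel

### The job

Push the heavy, almost frictionless knife carriage along its rail towards the rubber end stop and brake it so that it comes to rest with its pointer opposite the pointed mark post of the polishing head, never touching the end stop. Drive and brake it gently with the fingers in the pocket between the two sprung buffers, touching only the buffer faces and not the deck, the housings or the clamped knife; then take the hand away with the carriage standing still, and leave the loose things near the rail where they are.

Things in the scene. Friction and masses are not known exactly. Their poses are not given: they have to be found in the camera images.
- rail: green rail unit fixed to the bench, bed 130 x 960 mm. Origin on the bench (z = 0) on the rail's middle line; the carriage travels along the rail's +y (about world +y, yaw up to 0.1 rad). End stop: black rubber button at the +y end, struck when the carriage's origin is at rail y = +200 mm (other end of travel -200 mm). The mark lies at rail y 50 to 165 mm
- carriage: knife carriage. Origin at z = 0 under the pocket's middle, on the rail's middle line; axes as the rail's. Moving mass nominally 3.0 kg (2.2 to 4.1); drag 0.008 N rubbing plus 0.1 N per m/s, so it coasts far. Deck top z = 42 mm. Two grey buffer housings 118 mm wide, 125 to 195 mm either side along y, top z = 97 mm. Knife clamp at y -200 to -290 mm, z under 105 mm, handle out to x = -125 mm
- pocket (a point): middle of the pocket between the buffers, at z = 68 mm, moves with the carriage. The pocket is open above and on both x sides; it is 160 mm long along y between the released buffer faces
- buffer_a: +y buffer (press its face to +y to drive the carriage to +y). Origin at the face centre, 80 mm from the pocket's middle when released, more when pressed; travel 40 mm. Flat face 100 mm wide (x), z = 46 to 90 mm. Spring about 25 N per m, hardly damped, buffer 0.1 kg: 10 mm gives 0.25 N; it throws the carriage back like a spring. Over 8 N fails
- buffer_b: -y buffer, its face looks to +y (press it to -y to brake the carriage or drive it to -y). Origin at the face centre, 80 mm to -y of the pocket's middle when released; otherwise as buffer_a
- pointer (a point): tip of the steel pointer, 8 mm wide, on the +x edge of the deck at the pocket's middle, 79 mm from the rail's middle line, z = 45 mm
- mark (a point): tip of the 8 mm wide steel mark post, 85 mm to +x of the rail's middle line, z = 45 mm; fixed, its axes are the rail's. The carriage is right when pointer and mark are at the same y along the rail
- head: green polishing motor with felt wheel (height 130 mm) and the mark post, fixed beside the rail on +x; origin on the bench under the mark, axes as the rail's; the wheel is 245 mm to -y of the mark, 65 to 215 mm to +x of it
- wood_blank: dark wooden handle blank 130 x 42 x 28 mm; bystander (leave alone); origin at its underside
- note_pad: pad of blue notes 76 x 76 x 12 mm; bystander (leave alone); origin at its underside
- rivet_cup: steel cup, 72 mm across, 70 mm high; bystander (leave alone); origin at its underside
- file_brush: bench brush lying flat; bystander (leave alone); origin at its underside

How it is judged:
By the outcome, as a careful person would: the job done as asked, in the order asked, and still so for the second after the job is handed in, with the robot touching nothing.
It also fails if it takes over 32 s, if anything falls off the work surface, if the arm or the gripper's body presses on something with over 40 N, if the wrist force passes 120 N, or if a joint passes its speed limit or range.

### The arm

A 6-joint arm with a two-finger parallel gripper is mounted at the origin on the work surface. World frame = base frame: x ahead of the robot, y to its left, z up, the work surface at z = 0. Lengths are in m, angles in rad, forces in N, time in s.
With the tool pointing down it reaches from about 0.325 to 0.925 m from the base axis. Payload 3.1 kg.
Tool frame: the origin (TCP) lies on the mounting face of the last link; the fingertips stand 173 mm ahead of it and the grasp point (between the pads) lies 155 mm ahead of it (r.tip_extent is the distance from the TCP to the fingertips, in m); z points along the fingers, y is the line along which they close (so a half turn about z gives the same grasp; the last joint's range is limited). The gripper opens to 85 mm and grips with 20 to 120 N. Pads are 22 mm wide; open, the fingers measure 114 mm over their backs; the gripper's body (76 mm by 85 mm) begins 54 mm behind the grasp point. The pads swing forward as they close: fully open they stand 13 mm farther back than shut.
Start: joints at [-1.343, 0.217, 1.613, -0, 1.311, -0.112], TCP at [0.208, -0.589, 0.405] pointing down, gripper open.
Joint ranges: [-2.75, 2.75], [-0.78, 2.1], [0.31, 2.55], [-1.13, 4.27], [0.13, 2.63], [-2.58, 2.58]. Speed limits (rad/s): [2.79, 2.79, 3.14, 3.14, 3.14, 3.14].

### API

Orientations are given as a 3x3 rotation matrix whose columns are the frame's x, y, z axes.
In Python, from bench import r gives the robot as it stands. The module is installed in compiled form; this text tells all that it offers.
- The arm moves only by the tool carry_out, never from a script. Its argument "series" is a list of rows, each a list of 7 numbers: the finger opening in mm, from 0 to 85.4, then the shift along the tool's x, y, z in mm, then the turn, a rotation vector about the tool's x, y, z in degrees. In form: [[gripper, tx, ty, tz, ax, ay, az], ...]. A call has 1 to 8 rows; each row shifts and turns the commanded pose from where the row before left it, along the tool's axes as they then stand; what a row does not reach is not made up. A row lasts 1/8 s, in which the tool goes at most 62.5 mm and 10.7 degrees, less where a joint would pass 70% of its speed; a pose out of reach is approached as far as the arm can. A call with a gripper value outside its range is refused whole. The fingers move at their own pace and stop on an object; the grip force is fixed at half the most. Time passes only in rows, so rows that do not move let the fingers close. It gives the time, the measured TCP pose, the force, the opening and the grip force at its end, in the units of the state.
- r.read_state(): the state, without advancing time (a new reading comes with each control period).
- r.read_camera(name): name is "side" or "top"; returns (picture, depth): 384x512x3 uint8, red, green, blue; 384x512 float32, m along the optical axis (not along the pixel's ray), 0 where there is no reading.
- r.camera_model(name): a dict with "mtx" (3x3 intrinsics, pixels), "rvec" (rotation vector, rad) and "tvec" (3), from world to camera coordinates, as OpenCV has them. Camera axes: x right, y down, z forward; pixel columns grow to the right and rows downward; lengths in m; the calibration is good to about 2 mm. A picture is of the moment at which its call begins. camera_model takes no time and is no camera call.
- r.sign_off(): hands the job in; it is judged then, once.
The state is a dict: "time": time; "qpos": joint angles; "joint_vel": joint speeds; "joint_torque": joint torques, N m; "tcp_pos": TCP position; "tcp_rot": TCP orientation; "wrist_force": force on the tool from outside, world axes, zero at the start; "torque": the same for the moment, N m; "opening": opening from 0.0 (shut) to 1.0 (fully open); "grip_force": force on a finger pad.
Only numpy, scipy, OpenCV 4.12 (cv2) and the standard library are available. Lean on these libraries where they do the work, as an engineer would, in place of code of your own. Each camera call takes 0.05 s, during which the arm holds its last target. There are 200 camera calls.

## Working session

There is one attempt and no reset: what is moved stays moved. The work goes in short steps, Python scripts to look and compute and a tool call to move; the robot and the scene stay as the last step left them, time stands still between calls to the robot, and variables do not carry over. Pictures are saved under pics/ and viewed, at most 10 in all, crops included, and the job is handed in when it is done.

Besides the shell and the picture viewer there is one more tool, called after "Request:" by a JSON object that holds its "api" and its "payload", one argument or row to a line. carry_out: Moves the arm, as the interface text tells. Its arguments: {"type":"object","properties":{"series":{"type":"array"}},"required":["series"]}

```bash
mkdir -p pics; cat > h.py <<'E'
from bench import r
import numpy as np, cv2
def snap(n,f):
    p,d=r.read_camera(n); np.savez(f'pics/{f}.npz',p=p,d=d); cv2.imwrite(f'pics/{f}.png',p[:,:,::-1]); return p,d
def cam(n):
    m=r.camera_model(n); R=cv2.Rodrigues(np.array(m['rvec'],float))[0]; return np.array(m['mtx'],float),R,np.array(m['tvec'],float).ravel()
def world(n,u,v,z):  # ray onto plane z
    K,R,t=cam(n); d=R.T@np.linalg.solve(K,[u,v,1.]); c=-R.T@t; return c+d*(z-c[2])/d[2]
def proj(n,P):
    K,R,t=cam(n); q=K@(R@np.array(P)+t); return q[:2]/q[2]
def deproj(n,u,v,d):
    K,R,t=cam(n); return R.T@(np.linalg.solve(K,[u,v,1.])*d-t)
E
python3 - <<'E'
from h import *
s=r.read_state(); print(s)
for n in('top','side'): snap(n,n+'0'); K,R,t=cam(n); print(n,K,-R.T@t,R)
a=cv2.imread('pics/top0.png');b=cv2.imread('pics/side0.png')
cv2.imwrite('pics/t0.png',cv2.resize(a,(800,600),interpolation=cv2.INTER_CUBIC));cv2.imwrite('pics/s0.png',cv2.resize(b,(800,600),interpolation=cv2.INTER_CUBIC))
E
```

```text
{'time': 0.0, 'qpos': array([-1.34317596e+00,  2.17784358e-01,  1.61494414e+00,  1.42875455e-05,
        1.31126327e+00, -1.12200180e-01]), 'joint_vel': array([-0.00098301,  0.00088074,  0.00206554, -0.00083223,  0.00075832,
        0.00052441]), 'joint_torque': array([-8.59858574e-04, -3.96853173e+01, -3.03852797e+01, -2.36721153e-04,
        9.63561324e-03, -2.23245145e-06]), 'tcp_pos': array([ 0.20825566, -0.58886018,  0.40334379]), 'tcp_rot': array([[ 9.42815798e-01,  3.33313806e-01, -5.27932121e-04],
       [ 3.33314104e-01, -9.42812935e-01,  2.34035263e-03],
       [ 2.82330608e-04, -2.38248865e-03, -9.99997122e-01]]), 'wrist_force': array([ 0.25251554, -1.09312506, -0.4118283 ]), 'torque': array([-0.02018461, -0.06019053, -0.01872757]), 'grip_force': 0.0, 'opening': 0.9934525833002161}
top [[378.94806958   0.         255.68687495]
 [  0.         378.94806958 198.80122993]
 [  0.           0.           1.        ]] [0.46639355 0.01459634 1.08314724] [[-0.00949653 -0.99995386  0.00144498]
 [-0.9967933   0.00935167 -0.07947118]
 [ 0.079454   -0.00219504 -0.99683612]]
side [[444.31760577   0.         254.7521526 ]
 [  0.         444.31760577 187.4229181 ]
 [  0.           0.           1.        ]] [0.34502066 0.85963906 0.76355813] [[-0.9753361  -0.22016495 -0.01571282]
 [-0.12895663  0.62616021 -0.76895616]
 [ 0.17913594 -0.74796443 -0.63910839]]
```

View pics/t0.png

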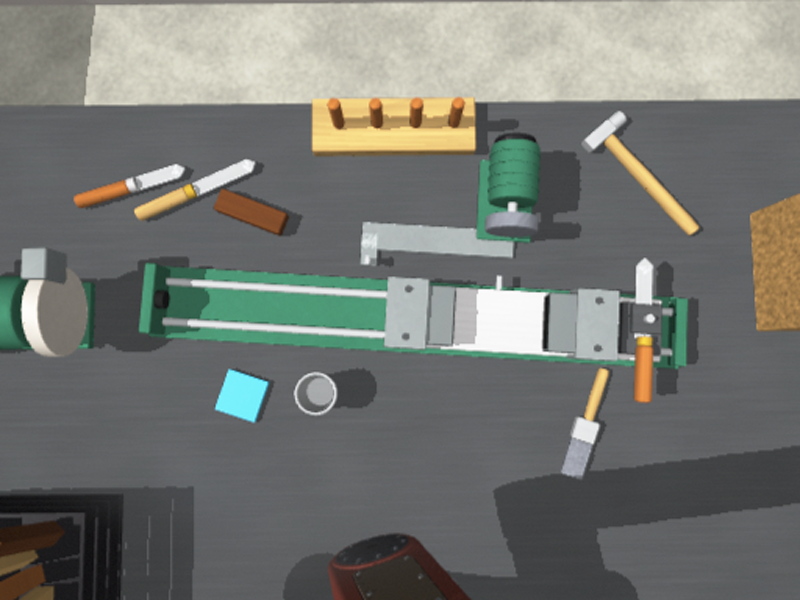

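View pics/s0.png

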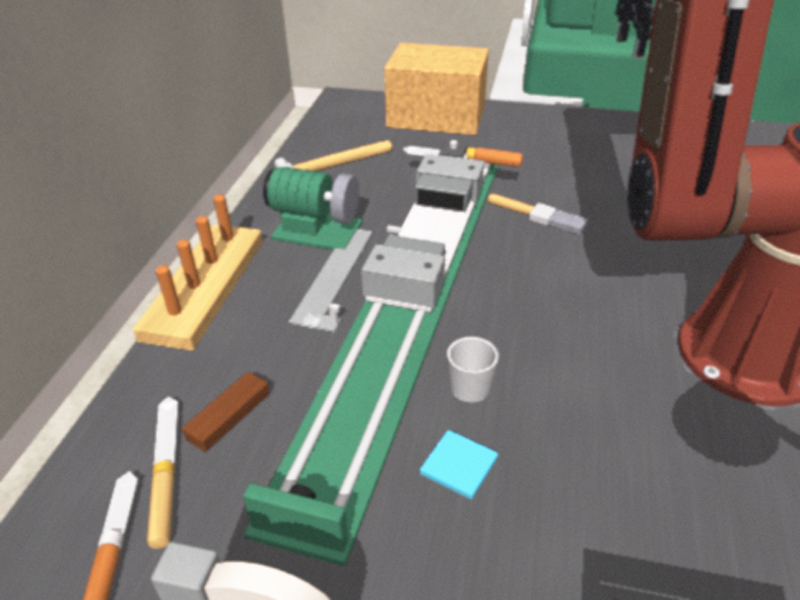

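```bash
python3 - <<'E'
import cv2
a=cv2.imread('pics/top0.png')
c=a[135:235,225:345]   # u0=225 v0=135
cv2.imwrite('pics/c1.png',cv2.resize(c,None,fx=6,fy=6,interpolation=cv2.INTER_CUBIC)[:600])
b=cv2.imread('pics/side0.png')[130:215,180:300]
cv2.imwrite('pics/c2.png',cv2.resize(b,None,fx=6,fy=6,interpolation=cv2.INTER_CUBIC))
c=a[155:240,80:200]; d=a[155:240,330:450]
import numpy as np
cv2.imwrite('pics/c3.png',cv2.resize(np.vstack([c,d]),None,fx=3.5,fy=3.5,interpolation=cv2.INTER_CUBIC))
E
```

```text
(no output)
```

View pics/c1.png

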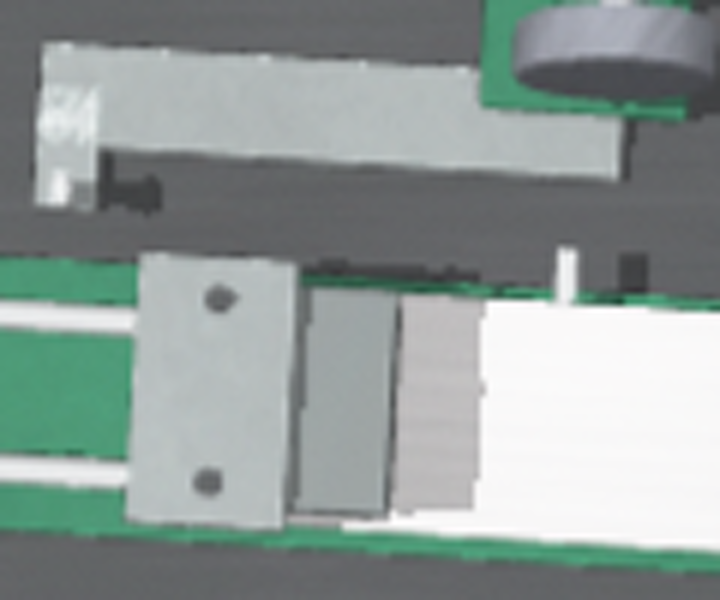

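View pics/c2.png

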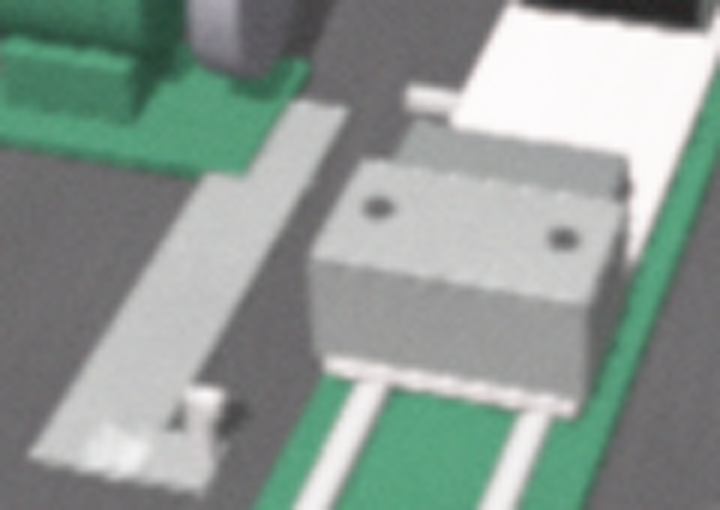

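View pics/c3.png

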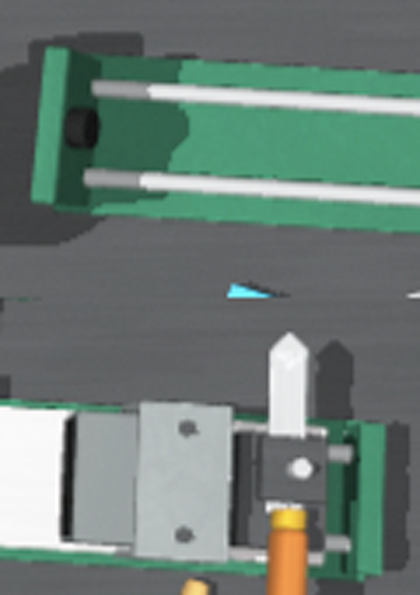

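```bash
cat >> h.py <<'E'
def tri(ut,us):
    A=[];b=[]
    for n,(u,v) in(('top',ut),('side',us)):
        K,R,t=cam(n);P=K@np.c_[R,t];A+=[u*P[2]-P[0],v*P[2]-P[1]]
    A=np.array(A);return np.linalg.lstsq(A[:,:3],-A[:,3],rcond=None)[0]
def cr(x,y,u0,v0,f=6): return ((x+.5)/f-.5+u0,(y+.5)/f-.5+v0)
E
python3 - <<'E'
from h import *
z=np.load('pics/top0.npz');p,d=z['p'],z['d'];hsv=cv2.cvtColor(p,cv2.COLOR_RGB2HSV)
g=cv2.inRange(hsv,(60,80,50),(90,255,255))
for nm,rng in(('bot',range(110,410)),('top',range(110,240))):
    pts=[]
    for u in rng:
        col=np.where(g[160:240,u])[0]
        if len(col): pts.append(world('top',u,160+(col.max()+.5 if nm=='bot' else col.min()-.5),.02)[:2])
    l=cv2.fitLine(np.array(pts,np.float32),cv2.DIST_HUBER,0,.01,.01).ravel(); l[:2]*=np.sign(l[1]); print(nm,'yaw(-dx/dy)',-l[0]/l[1],'x at y=0',l[2]-l[3]*l[0]/l[1])
ptT=cr(568,247,225,135);mT=cr(58,187,225,135);ptS=cr(408,97,180,130);mS=cr(205,395,180,130)
print('ptr tri',tri(ptT,ptS),'on45',world('top',*ptT,.045),'side45',world('side',*ptS,.045))
print('mark tri',tri(mT,mS),'on45',world('top',*mT,.045),'side45',world('side',*mS,.045))
for q in [(38,205),(98,205),(70,205),(75,178)]: u,v=cr(*q,225,135); print(q,world('top',u,v,.045)[:2])
# housing corners top z=.097, buffer face
for nm,q in dict(HAtl=(140,253),HAtr=(300,263),HAbl=(127,520),HAbr=(285,527),faceT=(398,295),faceB=(387,517)).items():
    u,v=cr(*q,225,135); print(nm,world('top',u,v,.097 if nm[0]=='H' else .09)[:2], deproj('top',u,v,d[int(round(v)),int(round(u))]))
u,v=cr(85,128,80,155,3.5);print('stop',world('top',u,v,.04))
for nm,q in dict(HBface=(72,65+0),).items(): pass
u,v=cr(70,415-297.5,330,155,3.5);u2,v2=cr(62,540-297.5,330,155,3.5);print('Bface',world('top',u,v,.09),world('top',u2,v2,.09))
E
```

```text
bot yaw(-dx/dy) -0.07044365 x at y=0 0.47756493
top yaw(-dx/dy) -0.06972344 x at y=0 0.60633045
ptr tri [ 0.61030668 -0.16491071  0.04056053] on45 [ 0.61136698 -0.16386997  0.045     ] side45 [ 0.60743327 -0.15865725  0.045     ]
mark tri [0.63997524 0.07043582 0.04583441] on45 [0.64144423 0.07075787 0.045     ] side45 [0.63930855 0.06951183 0.045     ]
(38, 205) [0.63314855 0.08001686]
(98, 205) [0.63289234 0.05236492]
(70, 205) [0.63301191 0.06526942]
(75, 178) [0.64556624 0.06289471]
HAtl [0.6032009  0.03225174] [0.60337697 0.03227447 0.09573079]
HAtr [ 0.59814671 -0.03762916] [ 0.61124446 -0.04282096 -0.00103421]
HAbl [0.48672857 0.03879755] [0.48674246 0.03881409 0.09632624]
HAbr [ 0.48305488 -0.02958433] [ 0.48457335 -0.03361084  0.00712502]
faceT [ 0.58450843 -0.08089491] [ 0.58990193 -0.08525534  0.04464975]
faceB [ 0.48710583 -0.07445033] [ 0.48815082 -0.07894297  0.03989301]
stop [0.57451245 0.43158532 0.04      ]
Bface [ 0.57122392 -0.23550784  0.09      ] [ 0.47735971 -0.22678231  0.09      ]
```

Request:
{"api": "carry_out", "payload": {
  "series": [
    [85,0,0,0,0,0,7.8],
    [85,0,0,0,0,0,7.8],
    [85,0,0,0,0,0,7.9],
    [85,29,-45,0,0,0,0],
    [85,29,-45,0,0,0,0],
    [85,29,-45,0,0,0,0],
    [85,29,-45,0,0,0,0],
    [85,29,-45,0,0,0,0]
  ]
}}

```text
time: 1.1
tcp_pos: [0.3694, -0.3734, 0.4042]
tcp_rot: [[0.998, -0.071, -0.0], [-0.071, -0.997, 0.001], [-0.0, -0.001, -1.0]]
wrist_force: [0.6, -0.1, 0.5]
opening: 0.998
grip_force: 0.0
```

```bash
cat >> h.py <<'E'
e=np.array([.07,.9975,0]);n_=np.array([.9975,-.07,0])
def goto(x,y,z):
    s=r.read_state();R=s['tcp_rot'];D=np.array([x,y,z])-s['tcp_pos'];print('t',round(s['time'],3),'pos',s['tcp_pos'].round(4),'s',round(s['tcp_pos']@e,4),'x ang',np.degrees(np.arctan2(R[1,0],R[0,0])).round(2),'tilt',R[:2,2].round(4),'delta tool mm',(R.T@D*1000).round(1),'tip',r.tip_extent,'F',s['wrist_force'].round(2),s['opening'])
E
python3 -c "
from h import *
goto(.532,-.158,.224)"
```

```text
t 1.1 pos [ 0.3694 -0.3734  0.4042] s -0.3466 x ang -4.05 tilt [-0.0002  0.0006] delta tool mm [ 147.  -226.2  180.3] tip 0.1734 F [ 0.57 -0.12  0.5 ] 0.9980481175402697
```

Request:
{"api": "carry_out", "payload": {
  "series": [
    [85,29,-45,0,0,0,0],
    [85,29,-45,0,0,0,0],
    [85,29,-45,0,0,0,0],
    [85,29,-45,0,0,0,0],
    [85,29,-45,0,0,0,0],
    [85,0,0,40,0,0,0],
    [85,0,0,40,0,0,0],
    [85,0,0,20,0,0,0]
  ]
}}

```text
time: 2.1
tcp_pos: [0.528, -0.1598, 0.3013]
tcp_rot: [[0.998, -0.07, -0.005], [-0.07, -0.998, 0.002], [-0.005, -0.002, -1.0]]
wrist_force: [0.3, -0.3, 0.9]
opening: 0.993
grip_force: 0.0
```

```bash
python3 - <<'E'
from h import *
goto(.532,-.158,.224)
for n in('top','side'): snap(n,n+'1')
goto(.532,-.158,.224)
a=cv2.imread('pics/top1.png')[130:240,60:450];b=cv2.imread('pics/side1.png')[50:280,120:420]
a=cv2.resize(a,None,fx=2,fy=2,interpolation=cv2.INTER_CUBIC);b=cv2.resize(b,None,fx=1.6,fy=1.6,interpolation=cv2.INTER_CUBIC)
m=np.zeros((600,800,3),np.uint8);m[:220,:780]=a;m[225:225+b.shape[0],:b.shape[1]]=b;cv2.imwrite('pics/v1.png',m)
E
```

```text
t 2.1 pos [ 0.528  -0.1598  0.3013] s -0.1224 x ang -3.99 tilt [-0.005   0.0022] delta tool mm [ 4.2 -1.9 77.3] tip 0.1734 F [ 0.25 -0.3   0.92] 0.9930199792120273
t 2.2 pos [ 0.5276 -0.1599  0.3009] s -0.1226 x ang -4.02 tilt [-0.0072  0.0032] delta tool mm [ 4.8 -2.  76.9] tip 0.1734 F [-0.11  0.7   0.1 ] 0.9959433214119029
```

View pics/v1.png

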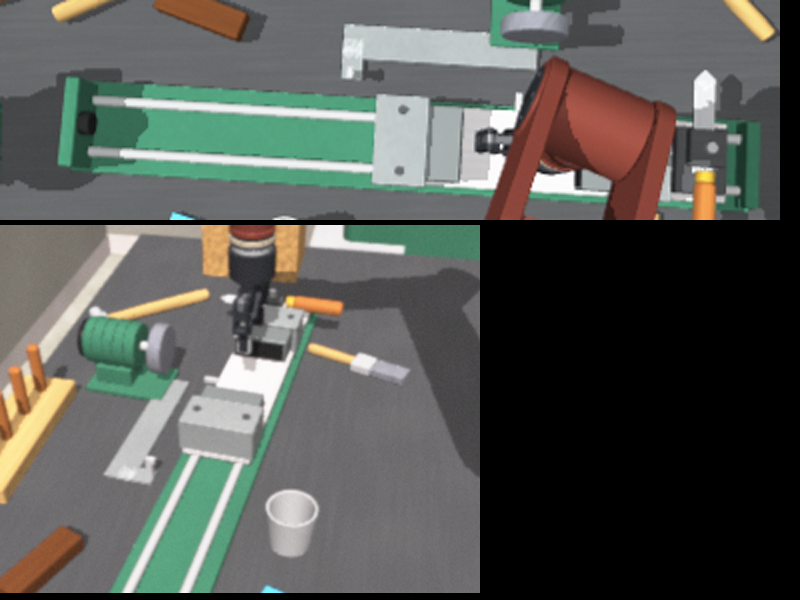

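Request:
{"api": "carry_out", "payload": {
  "series": [
    [85,4.5,-2,30,0,0,0],
    [85,0,0,30,0,0,0],
    [85,0,0,17,0,0,0],
    [85,0,0,0,0,0,0]
  ]
}}

```text
time: 2.7
tcp_pos: [0.5334, -0.159, 0.2269]
tcp_rot: [[0.998, -0.07, -0.002], [-0.07, -0.998, 0.001], [-0.002, -0.001, -1.0]]
wrist_force: [0.7, 0.1, 0.1]
opening: 0.994
grip_force: 0.0
```

```bash
cat >> h.py <<'E'
C0=np.array([.532,-.158,0])  # carriage origin at start
S0=-.1207
def rect(n,p,z,s0,s1,n0,n1):  # rectified 1px=0.5mm: columns s, rows n (offset from mid line)
    w,hh=int((s1-s0)*2000),int((n1-n0)*2000)
    cs=[(s0,n0),(s1,n0),(s1,n1),(s0,n1)]; base=n_*.5415
    src=np.float32([proj(n,base+e*s+n_*q+[0,0,z]) for s,q in cs]); dst=np.float32([[0,0],[w,0],[w,hh],[0,hh]])
    return cv2.warpPerspective(p,cv2.getPerspectiveTransform(src,dst),(w,hh),flags=cv2.INTER_CUBIC)
def track(n,p):
    ref=cv2.cvtColor(np.load(f'pics/{n}0.npz')['p'],cv2.COLOR_RGB2GRAY)
    h0=S0+.16; T=rect(n,ref,.097,h0-.045,h0+.045,-.064,.064)
    I=rect(n,cv2.cvtColor(p,cv2.COLOR_RGB2GRAY),.097,h0-.08,h0+.36,-.068,.068)
    M=cv2.matchTemplate(I,T,cv2.TM_CCOEFF_NORMED);_,mx,_,(x,y)=cv2.minMaxLoc(M)
    sub=0
    if 0<x<M.shape[1]-1: a,b,c=M[y,x-1:x+2]; sub=(a-c)/(2*(a-2*b+c))
    return ((x+sub)/2000-.035)*1000,mx
def look(save=None,cams=('top','side')):
    o=[]
    for n in cams:
        t=r.read_state()['time']; p,d=r.read_camera(n)
        if save: np.savez(f'pics/{save}_{n}.npz',p=p,d=d); 
        m,q=track(n,p); o.append((n,round(t,3),round(m,2),round(float(q),3)))
    s=r.read_state();print(o,'hand s rel',round(1000*(s['tcp_pos']@e-S0),1),'t',round(s['time'],3),'z',s['tcp_pos'][2].round(4),'F',s['wrist_force'].round(2))
E
python3 -c "
from h import *
goto(.532,-.158,.224)
print(track('top',np.load('pics/top1.npz')['p']),track('side',np.load('pics/side1.npz')['p']))
look('a')"
```

```text
t 2.7 pos [ 0.5334 -0.159   0.2269] s -0.1213 x ang -4.04 tilt [-0.0022  0.001 ] delta tool mm [-1.5 -0.9  2.9] tip 0.1734 F [0.69 0.15 0.15] 0.9938301980010338
(np.float32(0.0014677644), 0.999441921710968) (np.float32(-0.027213246), 0.9979785680770874)
[('top', 2.7, np.float32(-0.0), 0.999), ('side', 2.75, np.float32(-0.02), 0.998)] hand s rel -0.9 t 2.8 z 0.2288 F [ 0.47 -0.11 -0.09]
```

Request:
{"api": "carry_out", "payload": {
  "series": [
    [85,0,-5,2,0,0,0],
    [85,0,-5,2,0,0,0],
    [85,0,-5,0,0,0,0],
    [85,0,-4,0,0,0,0],
    [85,0,-4,0,0,0,0],
    [85,0,-4,0,0,0,0],
    [85,0,-4,0,0,0,0],
    [85,0,-4,0,0,0,0]
  ]
}}

```text
time: 3.8
tcp_pos: [0.5364, -0.124, 0.2237]
tcp_rot: [[0.998, -0.07, 0.0], [-0.07, -0.998, -0.0], [0.0, 0.0, -1.0]]
wrist_force: [0.4, 0.1, 0.4]
opening: 0.996
grip_force: 0.1
```

Request:
{"api": "carry_out", "payload": {
  "series": [
    [85,0,-4,0,0,0,0],
    [85,0,-4,0,0,0,0],
    [85,0,-4,0,0,0,0],
    [85,0,-4,0,0,0,0],
    [85,0,-4,0,0,0,0],
    [85,0,-4,0,0,0,0]
  ]
}}

```text
time: 4.55
tcp_pos: [0.538, -0.0999, 0.2237]
tcp_rot: [[0.998, -0.07, -0.0], [-0.07, -0.998, 0.0], [-0.0, -0.0, -1.0]]
wrist_force: [0.4, -0.1, 0.1]
opening: 0.999
grip_force: 0.0
```

```bash
python3 -c "
from h import *
look('b')"
```

```text
[('top', 4.55, np.float32(38.98), 0.981), ('side', 4.6, np.float32(41.65), 0.985)] hand s rel 58.8 t 4.65 z 0.2236 F [-0.24 -0.9  -0.45]
```

Request:
{"api": "carry_out", "payload": {
  "series": [
    [85,0,-7,0,0,0,0],
    [85,0,-7,0,0,0,0],
    [85,0,-7,0,0,0,0],
    [85,0,-7,0,0,0,0],
    [85,0,-7,0,0,0,0],
    [85,0,-7,0,0,0,0]
  ]
}}

```text
time: 5.4
tcp_pos: [0.541, -0.0578, 0.2237]
tcp_rot: [[0.998, -0.07, 0.0], [-0.07, -0.998, -0.0], [0.0, 0.0, -1.0]]
wrist_force: [-0.2, 0.2, 0.8]
opening: 0.996
grip_force: 0.0
```

```bash
python3 -c "
from h import *
look('c')"
```

```text
[('top', 5.4, np.float32(86.19), 0.986), ('side', 5.45, np.float32(88.6), 0.96)] hand s rel 101.1 t 5.5 z 0.2237 F [-0.25 -1.31 -0.05]
```

Request:
{"api": "carry_out", "payload": {
  "series": [
    [85,0,-2,0,0,0,0],
    [85,0,-2,0,0,0,0],
    [85,0,-2,0,0,0,0],
    [85,0,-2,0,0,0,0],
    [85,0,-2,0,0,0,0],
    [85,0,-2,0,0,0,0],
    [85,0,-4.4,0,0,0,0],
    [85,0,-4.4,0,0,0,0]
  ]
}}

```text
time: 6.5
tcp_pos: [0.5424, -0.0373, 0.2237]
tcp_rot: [[0.998, -0.07, -0.0], [-0.07, -0.998, 0.0], [-0.0, -0.0, -1.0]]
wrist_force: [-0.6, 0.2, -0.3]
opening: 0.997
grip_force: 0.0
```

Request:
{"api": "carry_out", "payload": {
  "series": [
    [85,0,-4.4,0,0,0,0],
    [85,0,-4.4,0,0,0,0],
    [85,0,-4.4,0,0,0,0],
    [85,0,-4.4,0,0,0,0],
    [85,0,-4.4,0,0,0,0],
    [85,0,-4.4,0,0,0,0],
    [85,0,-4.4,0,0,0,0],
    [85,0,-4.4,0,0,0,0]
  ]
}}

```text
time: 7.5
tcp_pos: [0.5449, -0.0022, 0.2237]
tcp_rot: [[0.998, -0.07, -0.0], [-0.07, -0.998, 0.0], [-0.0, -0.0, -1.0]]
wrist_force: [0.4, 0.3, -0.6]
opening: 0.993
grip_force: 0.0
```

```bash
python3 -c "
from h import *
look('d')"
```

```text
[('top', 7.5, np.float32(182.38), 0.966), ('side', 7.55, np.float32(184.05), 0.85)] hand s rel 156.8 t 7.6 z 0.2237 F [-0.1   0.25  0.23]
```

Request:
{"api": "carry_out", "payload": {
  "series": [
    [85,0,-4.4,0,0,0,0],
    [85,0,-4.4,0,0,0,0],
    [85,0,-4,0,0,0,0],
    [85,0,-2,0,0,0,0]
  ]
}}

```text
time: 8.1
tcp_pos: [0.546, 0.0126, 0.2237]
tcp_rot: [[0.998, -0.07, -0.0], [-0.07, -0.998, -0.0], [-0.0, 0.0, -1.0]]
wrist_force: [0.9, -0.2, 0.6]
opening: 0.998
grip_force: 0.0
```

```bash
python3 -c "
from h import *
look('e')
a=cv2.imread; m=[]
for n,f,(v0,v1,u0,u1) in(('top','e',(135,185,190,310)),('side','e',(120,230,170,290))):
    p=np.load(f'pics/{f}_{n}.npz')['p'][v0:v1,u0:u1,::-1]; m.append(cv2.resize(p,None,fx=4,fy=4,interpolation=cv2.INTER_CUBIC)[:300 if n=='top' else 400])
cv2.imwrite('pics/v2.png',np.vstack(m)[:600])"
```

```text
[('top', 8.1, np.float32(193.76), 0.959), ('side', 8.15, np.float32(194.8), 0.859)] hand s rel 171.4 t 8.2 z 0.2237 F [-0.01 -0.23  0.57]
```

View pics/v2.png

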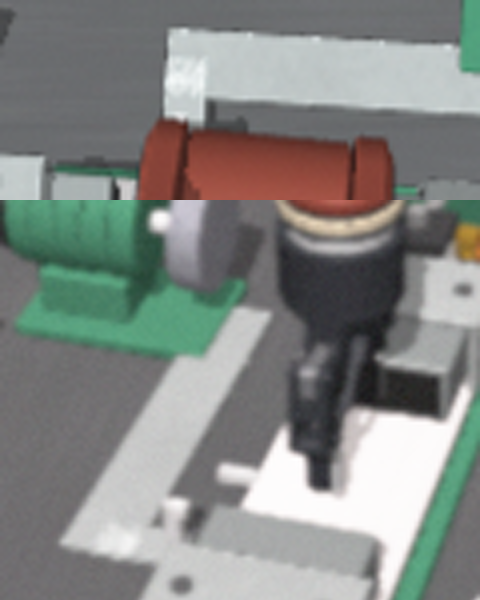

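```bash
python3 -c "
from h import *
for q in [(222,270),(175,305),(175,312)]:
    w=world('side',*cr(*q,170,120,4),.045); print(q,w[:2],'s',w@e,'n',w@n_)
# pre-move pointer in side0
for q in [(408,97)]:
    w=world('side',*cr(*q,180,130),.045); print('ptr0',w@e,w@n_)
for q in [(205,395),(205,402)]:
    w=world('side',*cr(*q,180,130),.045); print('mark0',w@e,w@n_)
"
```

```text
(222, 270) [0.62031653 0.03270345] s 0.07604384750930099 n 0.6164764942784728
(175, 305) [0.63971694 0.07137287] s 0.1159746271308146 n 0.6331215463313579
(175, 312) [0.63779799 0.07772031] s 0.12217186480912248 n 0.6307630743676118
ptr0 -0.11574027944638747 0.6170206911929942
mark0 0.11408965118034907 0.6328444481535035
mark0 0.11823827992993859 0.6312686842045688
```

Request:
{"api": "carry_out", "payload": {
  "series": [
    [85,0,-4,0,0,0,0],
    [85,0,-4,0,0,0,0],
    [85,0,-3,0,0,0,0],
    [85,0,-2,0,0,0,0],
    [85,0,-2,0,0,0,0],
    [85,0,-1,0,0,0,0]
  ]
}}

```text
time: 8.95
tcp_pos: [0.5471, 0.0283, 0.2237]
tcp_rot: [[0.998, -0.07, -0.0], [-0.07, -0.998, -0.0], [-0.0, 0.0, -1.0]]
wrist_force: [-0.0, -0.2, -0.6]
opening: 0.993
grip_force: 0.0
```

```bash
python3 -c "
from h import *
look('f')"
```

```text
[('top', 8.95, np.float32(205.26), 0.968), ('side', 9.0, np.float32(205.75), 0.859)] hand s rel 187.2 t 9.05 z 0.2237 F [0.97 0.39 0.79]
```

Request:
{"api": "carry_out", "payload": {
  "series": [
    [85,0,-3,0,0,0,0],
    [85,0,-3,0,0,0,0],
    [85,0,-3,0,0,0,0],
    [85,0,-3,0,0,0,0],
    [85,0,-3,0,0,0,0],
    [85,0,-3,0,0,0,0],
    [85,0,-2,0,0,0,0]
  ]
}}

```text
time: 9.93
tcp_pos: [0.5485, 0.0484, 0.2237]
tcp_rot: [[0.998, -0.07, -0.0], [-0.07, -0.998, -0.0], [-0.0, 0.0, -1.0]]
wrist_force: [1.1, -0.1, -0.2]
opening: 0.997
grip_force: 0.0
```

```bash
python3 -c "
from h import *
look('g')"
```

```text
[('top', 9.925, np.float32(214.58), 0.976), ('side', 9.975, np.float32(215.18), 0.879)] hand s rel 207.4 t 10.025 z 0.2237 F [-0.87  0.19 -0.41]
```

Request:
{"api": "carry_out", "payload": {
  "series": [
    [85,0,-2.5,0,0,0,0],
    [85,0,-2.5,0,0,0,0],
    [85,0,-2.5,0,0,0,0],
    [85,0,-2.5,0,0,0,0],
    [85,0,-2.5,0,0,0,0],
    [85,0,-2.5,0,0,0,0],
    [85,0,-2.5,0,0,0,0],
    [85,0,-2.5,0,0,0,0]
  ]
}}

```text
time: 11.02
tcp_pos: [0.5499, 0.0683, 0.2237]
tcp_rot: [[0.998, -0.07, -0.0], [-0.07, -0.998, -0.0], [-0.0, 0.0, -1.0]]
wrist_force: [0.6, -0.5, 0.2]
opening: 0.995
grip_force: 0.0
```

```bash
python3 -c "
from h import *
look('h')"
```

```text
[('top', 11.025, np.float32(221.41), 0.949), ('side', 11.075, np.float32(221.85), 0.919)] hand s rel 227.4 t 11.125 z 0.2237 F [ 0.82 -0.19  0.42]
```

Request:
{"api": "carry_out", "payload": {
  "series": [
    [85,0,-1.5,0,0,0,0],
    [85,0,-1.5,0,0,0,0],
    [85,0,-1.5,0,0,0,0],
    [85,0,-1.5,0,0,0,0],
    [85,0,-1,0,0,0,0],
    [85,0,-1,0,0,0,0]
  ]
}}

```text
time: 11.88
tcp_pos: [0.5505, 0.0762, 0.2237]
tcp_rot: [[0.998, -0.07, 0.0], [-0.07, -0.998, 0.0], [0.0, -0.0, -1.0]]
wrist_force: [0.5, -0.5, -1.4]
opening: 0.996
grip_force: 0.0
```

```bash
python3 -c "
from h import *
look('i')"
```

```text
[('top', 11.875, np.float32(223.38), 0.884), ('side', 11.925, np.float32(223.83), 0.929)] hand s rel 235.3 t 11.975 z 0.2237 F [ 0.07 -0.14 -0.13]
```

```bash
python3 -c "
from h import *
p=np.load('pics/i_side.npz')['p'][180:220,200:250,::-1]; q=np.load('pics/i_top.npz')['p'][135:185,210:270,::-1]
a=cv2.resize(p,None,fx=8,fy=8,interpolation=cv2.INTER_CUBIC);b=cv2.resize(q,None,fx=6,fy=6,interpolation=cv2.INTER_CUBIC)
m=np.zeros((320,800,3),np.uint8);m[:,:400]=a;m[:300,420:780]=b;cv2.imwrite('pics/v3.png',m)"
```

```text
(no output)
```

View pics/v3.png

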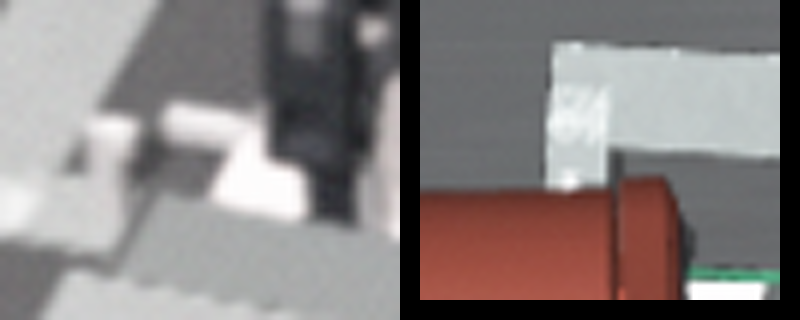

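```bash
python3 -c "
from h import *
for q in [(165,120),(240,130),(138,128),(115,132),(115,125)]:
    w=world('side',*cr(*q,200,180,8),.045); print(q,'s',w@e,'n',w@n_-.5415)
for s in (.1047,.110,.115):
  for q in (.079,.085,.095):
    u=proj('side',n_*(.5415+q)+e*s+[0,0,.045]);print(s,q,((u-[200,180])+.5)*8-.5)
"
```

```text
(165, 120) s 0.10669642405373861 n 0.07705176282720538
(240, 130) s 0.10487786714547627 n 0.052998917111700905
(138, 128) s 0.11254972436514692 n 0.0838141145461827
(115, 132) s 0.11626339799174173 n 0.09002252892012719
(115, 125) s 0.11314546970659281 n 0.0912056501142623
0.1047 0.079 [161.51991762 114.88877043]
0.1047 0.085 [143.44597023 111.50510797]
0.1047 0.095 [113.42298634 105.88444076]
0.11 0.079 [155.61634847 125.5850746 ]
0.11 0.085 [137.48618885 122.17607586]
0.11 0.095 [107.37018304 116.51338849]
0.115 0.079 [150.00866845 135.74527592]
0.115 0.085 [131.82516265 132.31212364]
0.115 0.095 [101.62088006 126.60937837]
```

Request:
{"api": "carry_out", "payload": {
  "series": [
    [85,0,-1.5,0,0,0,0],
    [85,0,-1.5,0,0,0,0],
    [85,0,-1.5,0,0,0,0],
    [85,0,-1.5,0,0,0,0],
    [85,0,-1.5,0,0,0,0],
    [85,0,-1.5,0,0,0,0],
    [85,0,-0.5,0,0,0,0],
    [85,0,-0.4,0,0,0,0]
  ]
}}

```text
time: 12.98
tcp_pos: [0.5512, 0.086, 0.2237]
tcp_rot: [[0.998, -0.07, 0.0], [-0.07, -0.998, -0.0], [0.0, 0.0, -1.0]]
wrist_force: [-0.1, -0.2, 0.3]
opening: 0.995
grip_force: 0.0
```

```bash
python3 -c "
from h import *
look('j',('side',))"
```

```text
[('side', 12.975, np.float32(224.07), 0.931)] hand s rel 245.1 t 13.025 z 0.2237 F [-0.27 -0.29  0.81]
```

Request:
{"api": "carry_out", "payload": {
  "series": [
    [85,0,-0.4,0,0,0,0],
    [85,0,-0.4,0,0,0,0],
    [85,0,-0.4,0,0,0,0],
    [85,0,-0.4,0,0,0,0],
    [85,0,-0.4,0,0,0,0],
    [85,0,-0.4,0,0,0,0],
    [85,0,-0.4,0,0,0,0],
    [85,0,-0.4,0,0,0,0]
  ]
}}

```text
time: 14.02
tcp_pos: [0.5514, 0.0892, 0.2237]
tcp_rot: [[0.998, -0.07, -0.0], [-0.07, -0.998, 0.0], [-0.0, -0.0, -1.0]]
wrist_force: [0.1, -0.2, -0.3]
opening: 0.99
grip_force: 0.0
```

```bash
python3 -c "
from h import *
look('k',('side',))"
```

```text
[('side', 14.025, np.float32(224.33), 0.934)] hand s rel 248.3 t 14.075 z 0.2237 F [0.23 0.17 0.27]
```

Request:
{"api": "carry_out", "payload": {
  "series": [
    [85,0,-0.4,0,0,0,0],
    [85,0,-0.4,0,0,0,0],
    [85,0,-0.4,0,0,0,0],
    [85,0,-0.4,0,0,0,0],
    [85,0,-0.4,0,0,0,0],
    [85,0,-0.4,0,0,0,0],
    [85,0,-0.4,0,0,0,0],
    [85,0,-0.4,0,0,0,0]
  ]
}}

```text
time: 15.08
tcp_pos: [0.5516, 0.0924, 0.2237]
tcp_rot: [[0.998, -0.07, -0.0], [-0.07, -0.998, 0.0], [-0.0, 0.0, -1.0]]
wrist_force: [-0.0, -0.6, -0.5]
opening: 0.996
grip_force: 0.0
```

```bash
python3 -c "
from h import *
look('l',('side',))"
```

```text
[('side', 15.075, np.float32(228.78), 0.947)] hand s rel 251.5 t 15.125 z 0.2237 F [0.14 0.38 0.49]
```

Request:
{"api": "carry_out", "payload": {
  "series": [
    [85,0,1,0,0,0,0],
    [85,0,3,0,0,0,0],
    [85,0,4,0,0,0,0],
    [85,0,4,0,0,0,0],
    [85,0,3,0,0,0,0],
    [85,0,0,0,0,0,0],
    [85,0,0,0,0,0,0],
    [85,0,0,0,0,0,0]
  ]
}}

```text
time: 16.12
tcp_pos: [0.5505, 0.0775, 0.2237]
tcp_rot: [[0.998, -0.07, 0.0], [-0.07, -0.998, 0.0], [0.0, -0.0, -1.0]]
wrist_force: [-0.5, 0.7, -0.7]
opening: 0.993
grip_force: 0.0
```

```bash
python3 -c "
from h import *
look('m')"
```

```text
[('top', 16.125, np.float32(231.44), 0.898), ('side', 16.175, np.float32(231.16), 0.954)] hand s rel 236.6 t 16.225 z 0.2237 F [-0.37 -0.07  0.4 ]
```

```bash
python3 -c "
from h import *
p=np.load('pics/m_side.npz')['p'][180:220,195:245,::-1]; q=np.load('pics/m_top.npz')['p'][160:178,220:250,::-1]
a=cv2.resize(p,None,fx=12,fy=12,interpolation=cv2.INTER_CUBIC)
m=np.zeros((480,800,3),np.uint8);m[:,:600]=a
w=np.load('pics/top0.npz')['p'][150:190,226:242,::-1];m[:,600:792]=cv2.resize(w,None,fx=12,fy=12,interpolation=cv2.INTER_CUBIC)
cv2.imwrite('pics/v4.png',m)
for s in (.1105,.115):
  for q in (.06,.079,.085,.095):
    u=proj('side',n_*(.5415+q)+e*s+[0,0,.045]);print(s,q,((u-[195,180])+.5)*12-.5)
for s in (.1105,.115):
  for q in (.085,.095): u=proj('top',n_*(.5415+q)+e*s+[0,0,.045]);print('top',s,q,((u-[226,150])+.5)*12-.5+[600,0])
"
```

```text
0.1105 0.06 [379.43245263 206.43646269]
0.1105 0.079 [292.8358887  190.14707989]
0.1105 0.085 [265.63266811 185.02997531]
0.1105 0.095 [220.44545208 176.529963  ]
0.115 0.06 [372.0902563  220.26140735]
0.115 0.079 [285.26300268 203.86791388]
0.115 0.085 [257.98774398 198.71818545]
0.115 0.095 [212.68132009 190.16406755]
top 0.1105 0.085 [723.73748929 232.01866858]
top 0.1105 0.095 [726.542008   189.14948647]
top 0.115 0.085 [704.251262   230.84355095]
top 0.115 0.095 [707.07049439 187.97587888]
```

View pics/v4.png

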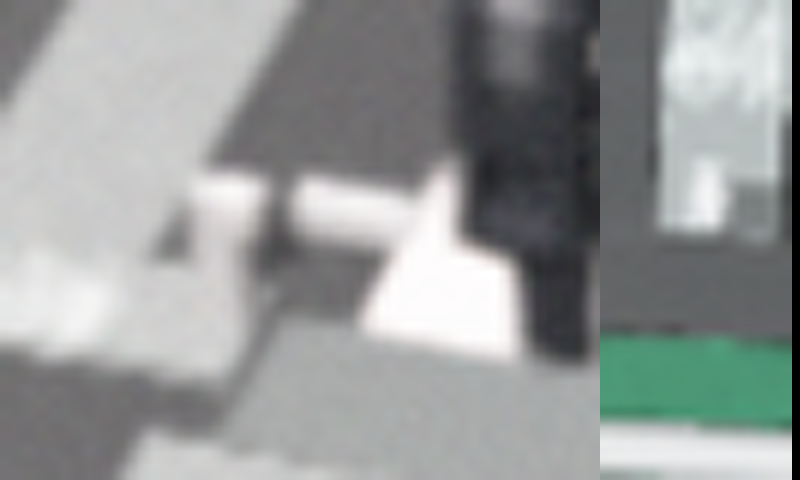

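Request:
{"api": "carry_out", "payload": {
  "series": [
    [85,0,-3,0,0,0,0],
    [85,0,-3,0,0,0,0],
    [85,0,-3,0,0,0,0],
    [85,0,-3,0,0,0,0],
    [85,0,-2.5,0,0,0,0],
    [85,0,-2,0,0,0,0],
    [85,0,-0.8,0,0,0,0],
    [85,0,-0.2,0,0,0,0]
  ]
}}

```text
time: 17.23
tcp_pos: [0.5518, 0.0949, 0.2237]
tcp_rot: [[0.998, -0.07, 0.0], [-0.07, -0.998, -0.0], [0.0, 0.0, -1.0]]
wrist_force: [-0.0, -0.2, 0.2]
opening: 0.997
grip_force: 0.0
```

```bash
python3 -c "
from h import *
look('n',('side',))"
```

```text
[('side', 17.225, np.float32(231.15), 0.954)] hand s rel 254.0 t 17.275 z 0.2237 F [0.39 0.06 0.22]
```

Request:
{"api": "carry_out", "payload": {
  "series": [
    [85,0,-0.22,0,0,0,0],
    [85,0,-0.22,0,0,0,0],
    [85,0,-0.22,0,0,0,0],
    [85,0,-0.22,0,0,0,0],
    [85,0,-0.22,0,0,0,0],
    [85,0,-0.22,0,0,0,0],
    [85,0,-0.22,0,0,0,0],
    [85,0,-0.22,0,0,0,0]
  ]
}}

```text
time: 18.27
tcp_pos: [0.5519, 0.0967, 0.2237]
tcp_rot: [[0.998, -0.07, -0.0], [-0.07, -0.998, -0.0], [-0.0, 0.0, -1.0]]
wrist_force: [0.3, 0.2, 0.3]
opening: 0.997
grip_force: 0.0
```

```bash
python3 -c "
from h import *
look('o',('side',))"
```

```text
[('side', 18.275, np.float32(231.85), 0.957)] hand s rel 255.8 t 18.325 z 0.2237 F [ 0.59 -0.46  0.12]
```

Request:
{"api": "carry_out", "payload": {
  "series": [
    [85,0,-0.22,0,0,0,0],
    [85,0,-0.22,0,0,0,0],
    [85,0,-0.22,0,0,0,0],
    [85,0,-0.22,0,0,0,0],
    [85,0,-0.22,0,0,0,0]
  ]
}}

```text
time: 18.95
tcp_pos: [0.552, 0.0977, 0.2237]
tcp_rot: [[0.998, -0.07, 0.0], [-0.07, -0.998, 0.0], [0.0, -0.0, -1.0]]
wrist_force: [0.5, -0.6, 0.8]
opening: 0.997
grip_force: 0.0
```

```bash
python3 -c "
from h import *
look('p',('side',))"
```

```text
[('side', 18.95, np.float32(233.64), 0.955)] hand s rel 256.9 t 19.0 z 0.2237 F [-0.24  0.88 -0.1 ]
```

Request:
{"api": "carry_out", "payload": {
  "series": [
    [85,0,2,0,0,0,0],
    [85,0,6,0,0,0,0],
    [85,0,8,0,0,0,0],
    [85,0,6,0,0,0,0],
    [85,0,0,-20,0,0,0],
    [85,0,0,-40,0,0,0],
    [85,0,0,-50,0,0,0],
    [85,0,0,-50,0,0,0]
  ]
}}

```text
time: 20.0
tcp_pos: [0.5501, 0.0753, 0.3849]
tcp_rot: [[0.997, -0.071, -0.0], [-0.071, -0.997, -0.0], [-0.0, 0.0, -1.0]]
wrist_force: [-0.4, -0.3, -0.3]
opening: 0.998
grip_force: 0.0
```

Request:
{"api": "carry_out", "payload": {
  "series": [
    [85,0,50,0,0,0,0],
    [85,0,60,0,0,0,0],
    [85,0,60,0,0,0,0],
    [85,0,60,0,0,0,0]
  ]
}}

```text
time: 20.5
tcp_pos: [0.5336, -0.1557, 0.3839]
tcp_rot: [[0.998, -0.07, 0.001], [-0.07, -0.998, -0.0], [0.001, 0.0, -1.0]]
wrist_force: [0.7, -0.8, 0.8]
opening: 0.995
grip_force: 0.0
```

```bash
python3 -c "
from h import *
look('q');look('q2')
P=np.load('pics/q2_side.npz')['p'][180:220,195:245,::-1]; q=np.load('pics/q2_top.npz')['p'][145:185,215:265,::-1]
m=np.hstack([cv2.resize(x,None,fx=8,fy=8,interpolation=cv2.INTER_CUBIC) for x in (P,q)]);cv2.imwrite('pics/v5.png',m)"
```

```text
[('top', 20.5, np.float32(234.49), 0.962), ('side', 20.55, np.float32(234.53), 0.951)] hand s rel -0.7 t 20.6 z 0.384 F [-0.41  0.83 -0.42]
[('top', 20.6, np.float32(234.48), 0.962), ('side', 20.65, np.float32(234.53), 0.951)] hand s rel 3.4 t 20.7 z 0.3836 F [-0.62  0.24  0.28]
```

View pics/v5.png

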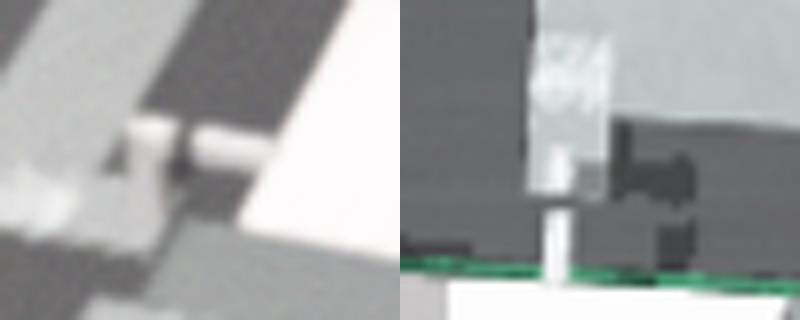

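The top crop shows the pointer (about 557,240) and the mark (about 560,170) in line across the rail, allowing for its slight yaw. The carriage is standing still and the hand is clear.

```bash
python3 -c "
from bench import r
print(r.sign_off())"
```

```text
the job is handed in; nothing more can be done
None
```

The job is handed in: the carriage stands still with its pointer opposite the mark, within about 1 mm by the top camera. I saw no contact with the end stop (about 85 mm of travel was left), and the hand was clear at about 20.7 s.

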